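Press two recessed keys of a bench instrument with a stylus

TASK

Take the stylus from its fork rest and use its tip to gently press two of the three recessed keys of the instrument lying on the bench, each fully down for about half a second: first the end key next to the round connector, then, after that one has sprung back, the end key farthest from the connector. Leave the middle key alone, touch the instrument with nothing but the stylus, and do not push the spool, bottle or tape measure about. Finally hang the stylus back upright in its fork, collar resting on the prongs, and let go.

Things in the scene. Friction and masses are not known exactly. Their poses are not given: they have to be found in the camera images.
- stylus: Upright stylus tool, 128 mm long, about 70 g, starting hung in the fork by its collar. Origin at its tip, z up along it. Steel shaft: round-ended tip 6 mm across for the lowest 14 mm, then 8 mm across to z = 70 mm; aluminium collar 34 mm across, z = 70 to 76 mm; round wooden handle 18 mm across, z = 76 to 128 mm.
- stylus_collar (a point): Point on the stylus axis at the underside of its collar, 70 mm above the tip.
- fork: Fixed dark steel rest; origin on the table under the middle of its slot. Two level prongs along its x, tops 85 mm high, 8 mm thick, 18 mm wide each, from x = -30 mm (open end) to a post at x = 30 to 46 mm, as high as the prongs. Slot between them 16 mm wide (y = -8 to 8 mm). Foot plate 90 x 80 x 8 mm, x = -35 to 55 mm.
- fork_seat (a point): Middle of the slot, level with the tops of the prongs (85 mm above the table): where stylus_collar belongs.
- meter: Fixed grey instrument, face up, 110 (x) x 170 (y) x 45 mm; origin at the centre of its underside. Round metal connector, 30 mm across, sticks out 24 mm from its +y end. Face: black strip along y at x = -30 mm with three round wells, 16 mm across, 45 mm apart, each with a white key 13.6 mm across, its top 6 mm below the face; display; knob 28 mm across, 14 mm high at x = 22, y = -50 mm.
- well_a (a point): Centre of the mouth (level with the face, 45 mm above the table) of the well of key_a, the end key next to the connector (meter y = 45 mm).
- well_b (a point): The same for key_b, the middle key (meter y = 0).
- well_c (a point): The same for key_c, the end key farthest from the connector (meter y = -45 mm).
- key_a (a joint): Travel of the key next to the connector, m: 0 up, 0.005 fully down (about 4 N); springs back by itself.
- key_b (a joint): Travel of the middle key, as key_a.
- key_c (a joint): Travel of the key farthest from the connector, as key_a.
- spool: Loose bystander: spool, 52 mm across, 42 mm high, standing between the fork and the instrument; origin at the centre of its underside.
- flux_bottle: Loose bystander: small yellow bottle, 34 mm across, 95 mm high, beyond the work area; origin under its centre.
- tape: Loose bystander: round black tape measure, 56 mm across, 22 mm high, beyond the work area; origin under its centre.
Not all that is in view belongs to the job. Leave any blue look-alike of the stylus alone. Several things have the shape of the fork; the one meant has the colours described above.

How it is judged (in metres and radians):
On the way, in this order (a step that is already met when the one before it is completed fails the run):
1. the key next to the connector is pressed at least 3.5 mm by the stylus, the other two being up, for 0.2 s (value of joint key_a above 0.0035 m and contact force between stylus and meter above 1 N and value of joint each of key_b, key_c below 0.0015 m), for 0.2 s.
2. then the end key farthest from the connector is pressed at least 3.5 mm by the stylus, the other two being up, for 0.2 s (value of joint key_c above 0.0035 m and contact force between stylus and meter above 1 N and value of joint each of key_a, key_b below 0.0015 m), for 0.2 s.
At the end, for the whole second after the job is handed in: The stylus hangs at rest in the fork, its collar on the prongs (underside within 3 mm of their tops in height and within 22 mm of the seat point), upright within 0.12 rad, and all three keys are up (within 1.5 mm) (distance between stylus_collar and fork_seat below 0.022 m and z of stylus_collar in the frame of fork between 0.082 and 0.088 m and angle between stylus's own z axis and vertical below 0.12 rad and linear speed of stylus below 0.02 m/s and contact force between stylus and fork above 0.1 N and value of joint each of key_a, key_b, key_c below 0.0015 m); the robot touches nothing.
It fails at once if the middle key is pressed by more than 2 mm (value of joint key_b above 0.002 m).
It fails at once if the gripper or arm touches the instrument (over 1 N) (contact force between any of the fingers, the arm and meter above 1 N).
It fails at once if the stylus is pushed against the instrument with more than 40 N (contact force between stylus and meter above 40 N).
It fails at once if the spool, the bottle or the tape measure is moved by more than 30 mm (distance of any of spool, flux_bottle, tape from where it was at the start of the episode above 0.03 m).
It also fails if it takes over 61 s, if anything falls off the work surface, if the arm or the gripper's body presses on something with over 40 N, if the wrist force passes 120 N, or if a joint passes its speed limit or range.

ROBOT

A 6-joint arm with a two-finger parallel gripper is mounted at the origin on the work surface. World frame = base frame: x ahead of the robot, y to its left, z up, the work surface at z = 0. Lengths are in m, angles in degrees, forces in N, time in s.
With the tool pointing down it reaches from about 0.25 to 0.725 m from the base axis. Payload 9.7 kg.
Tool frame: the origin (TCP) lies between the finger pads; the fingertips stand 19 mm ahead of it and the grasp point (between the pads) is the TCP; z points along the fingers, y is the line along which they close (so a half turn about z gives the same grasp; the last joint's range is limited). The gripper opens to 85 mm and grips with 20 to 120 N. Pads are 22 mm wide; open, the fingers measure 114 mm over their backs; the gripper's body (76 mm by 85 mm) begins 54 mm behind the grasp point. The pads swing forward as they close: fully open they stand 13 mm farther back than shut.
Start: joints at [-64.859, 4.979, 10.078, 95.1, 0, 90], TCP at [0.234, -0.498, 0.25] pointing down, gripper open.
Joint ranges: [-179.16, 179.16], [-48.56, 103.87], [-65.8, 70.77], [-126.05, 130.52], [-82.76, 87.17], [-180, 180]. Speed limits (degrees/s): [127.2, 127.2, 147.25, 180, 180, 180].

INTERFACE

Orientations are given as [roll, pitch, yaw] about the fixed x, y, z axes, in that order (R = Rz(yaw) Ry(pitch) Rx(roll)).
In Python, from workcell import bot gives the robot as it stands. The module is installed in compiled form; this text tells all that it offers.
- The arm moves only by the shell command python3 -m crank 'ROWS' [OPENING] [FORCE]. ROWS is JSON, a list that holds one entry, the list of rows, each a list of 6 numbers: the shift along the world's x, y, z as a fraction of full scale, then the turn, a rotation vector about the world's x, y, z as a fraction of full scale. In form: [[[x, y, z, wx, wy, wz], ...]]. A call has 1 to 20 rows; each row shifts and turns the commanded pose from where the row before left it; what a row does not reach is not made up. Full scale, the value 1, is 20 mm for a shift and 0.12 rad for a turn. A row lasts 1/12 s, in which the tool goes at most 41.7 mm and 7.16 degrees, less where a joint would pass 70% of its speed; a pose out of reach is approached as far as the arm can. A call with a number of a shift or a turn outside -1 to 1 is refused whole. A call with a gripper value outside its range is refused whole. OPENING is the opening, from 0 (shut) to 1 (fully open), set as the call begins (- or left out, the last holds). The fingers move at their own pace and stop on an object; FORCE is the grip in N (left out, the last holds). Time passes only in rows, so rows that do not move let the fingers close. It gives the time, the measured TCP pose, the force, the opening and the grip force at its end, in the units of the state.
- bot.get_obs(): the state, without advancing time (a new reading comes with each control period).
- bot.camera(name): name is "side" or "top"; returns the picture (420x560x3 uint8, red, green, blue); there is no depth.
- bot.camera_model(name): a dict with "vertical_fov" (degrees; the focal length in pixels is half the picture's height over the tangent of half this angle, whatever the lens; pixels are square), "cx", "cy" (the principal point, pixels), "k1" (the pictures are not rectified: a ray, as slopes to the right and down, at radius r is drawn at 1 + k1 r^2 times it, then the intrinsics apply), "R" (3x3) and "t" (3): a world point X has camera coordinates R X + t. Camera axes: x right, y down, z forward; pixel columns grow to the right and rows downward; lengths in m; the calibration is good to about 2 mm. A picture is of the moment at which its call begins. camera_model takes no time and is no camera call.
- bot.job_done(): hands the job in; it is judged then, once.
The state is a dict: "time": time; "q": joint angles; "qd": joint speeds; "joint_efforts": joint torques, N m; "ee_pos": TCP position; "tcp_rot": TCP orientation; "wrist_force": force on the tool from outside, world axes, zero at the start; "torque": the same for the moment, N m; "opening": finger opening in m; "grasp_force": force on a finger pad.
Only numpy, scipy, OpenCV 4.12 (cv2) and the standard library are available. Lean on these libraries where they do the work, as an engineer would, in place of code of your own. Each camera call takes 0.05 s, during which the arm holds its last target. There are 200 camera calls.

## Working session

There is one attempt and no reset: what is moved stays moved. The work goes in short steps, Python scripts to look and compute and a shell command to move; the robot and the scene stay as the last step left them, time stands still between calls to the robot, and variables do not carry over. Pictures are saved under pics/ and viewed, at most 10 in all, crops included, and the job is handed in when it is done.

```bash
mkdir -p pics; cat > h.py <<'E'
import numpy as np, cv2
from workcell import bot
def K(m):
    f=210/np.tan(np.radians(m["vertical_fov"])/2); return f
def px2w(n,u,v,z):
    m=bot.camera_model(n);f=K(m);d=np.array([(u-m["cx"])/f,(v-m["cy"])/f])
    s=d.copy()
    for _ in range(30): s=d/(1+m["k1"]*(s@s))
    R=np.array(m["R"]);t=np.array(m["t"]);c=-R.T@t;r=R.T@np.array([s[0],s[1],1])
    return c+r*(z-c[2])/r[2]
def w2px(n,X):
    m=bot.camera_model(n);f=K(m);p=np.array(m["R"])@np.array(X)+np.array(m["t"]);s=p[:2]/p[2]
    s=s*(1+m["k1"]*(s@s));return s*f+[m["cx"],m["cy"]]
E
python3 - <<'E'
from h import *
for n in("top","side"):
    cv2.imwrite(f"pics/{n}0.png",bot.camera(n)[:,:,::-1])
    m=bot.camera_model(n);print(n,-np.array(m["R"]).T@np.array(m["t"]),m)
print(bot.get_obs())
E
```

```text
top [ 0.43716025 -0.06071541  0.96946242] {'vertical_fov': 55.796659534311765, 'cx': 282.01014784799355, 'cy': 220.39171137940585, 'k1': -0.07683010112364745, 'R': array([[ 0.02345247, -0.99971796, -0.00373932],
       [-0.98078885, -0.02228354, -0.19379544],
       [ 0.19365746,  0.00821247, -0.98103483]]), 't': array([-0.06732564,  0.61528634,  0.86691568])}
side [ 0.56535248 -0.73685336  0.50511166] {'vertical_fov': 56.66779188399352, 'cx': 281.7635153564922, 'cy': 209.03978417011896, 'k1': -0.10590495332462262, 'R': array([[ 0.99863264, -0.05212044,  0.00403858],
       [-0.02474835, -0.53939925, -0.84168639],
       [ 0.04604747,  0.84043555, -0.53995159]]), 't': array([-0.6050245 ,  0.041679  ,  0.86598054])}
{'time': 0.1, 'q': array([-6.48604686e+01,  5.00670893e+00,  1.00385471e+01,  9.51000166e+01,
        3.29697155e-04,  8.99979169e+01]), 'qd': array([-0.04365606, -0.06307222,  0.1436968 ,  0.0497032 ,  0.01065793,
        0.07896139]), 'joint_efforts': array([ 3.29201293e-04, -5.21561766e+01,  4.65654087e+01,  1.59414072e-02,
       -2.49695040e-05, -2.26863665e-05]), 'ee_pos': array([ 0.23357359, -0.49772837,  0.24966185]), 'tcp_rot': array([-1.79931822e+02, -3.32175662e-04,  2.51416140e+01]), 'wrist_force': array([ 0.52090945, -0.49848032, -0.18946195]), 'torque': array([-0.02663595,  0.01078297, -0.00396132]), 'grasp_force': 0.0, 'opening': 0.08562288058472807}
```

View pics/top0.png

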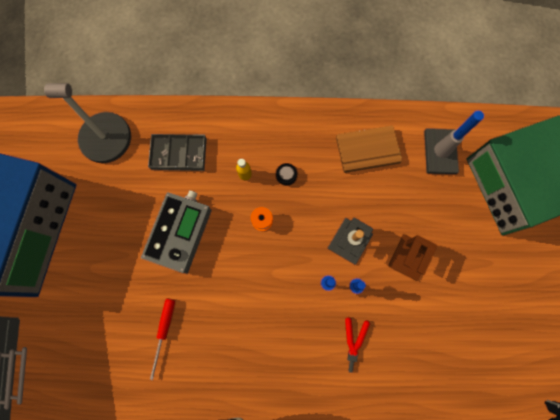

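View pics/side0.png

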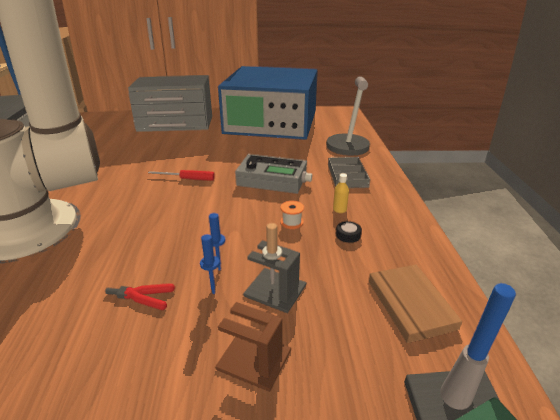

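The top view shows the meter near (178,232) with its connector at (192,196), the dark fork and stylus near (353,240), and the spool at (262,218). The two blue look-alikes are at (329,283) and (358,287), and the brown fork is at (411,255). I'll enlarge both areas.

```bash
python3 - <<'E'
from h import *
t=cv2.imread("pics/top0.png");s=cv2.imread("pics/side0.png")
r=lambda i,x,y,w,h,k:cv2.resize(i[y:y+h,x:x+w],None,fx=k,fy=k,interpolation=cv2.INTER_CUBIC)
a=r(t,135,185,80,95,5)   # meter
b=r(t,315,205,80,95,5)
cv2.imwrite("pics/cropt.png",np.hstack([a[:475],b[:475]]))
a=r(s,225,145,100,120,4); b=r(s,230,215,100,120,4)
cv2.imwrite("pics/crops.png",np.hstack([a,b]))
E
```

```text
(no output)
```

View pics/cropt.png

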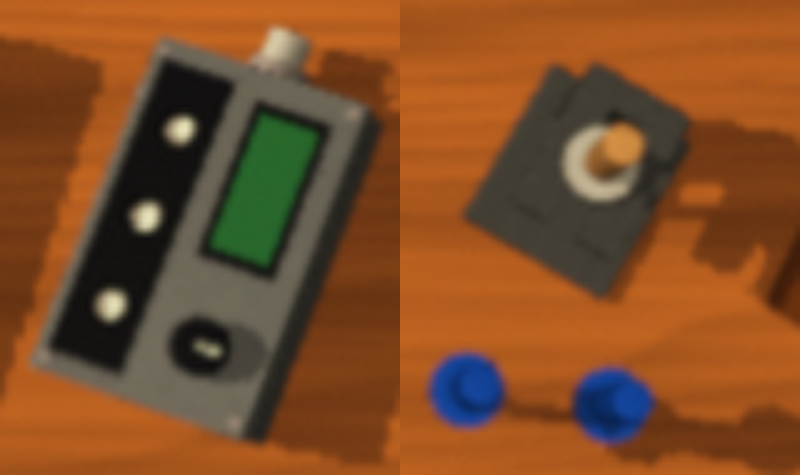

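View pics/crops.png

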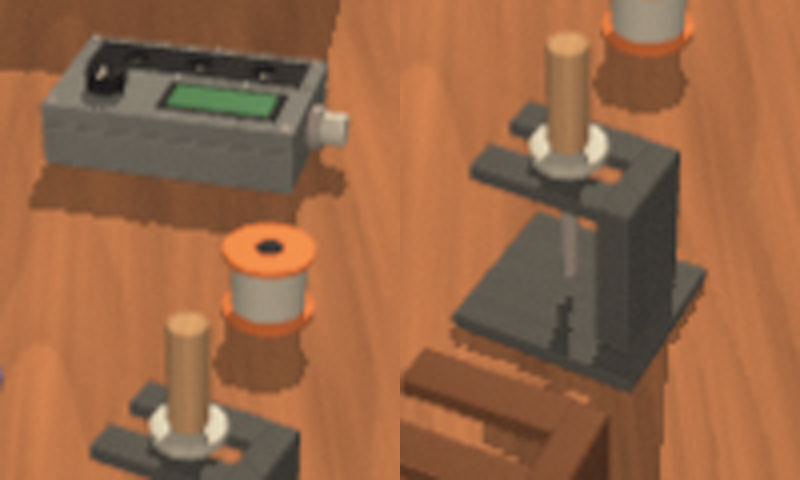

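```bash
python3 - <<'E'
from h import *
T=lambda X,Y,x0,y0:((X+.5)/5+x0-.5,(Y+.5)/5+y0-.5)
S=lambda X,Y,x0,y0:((X+.5)/4+x0-.5,(Y+.5)/4+y0-.5)
p=lambda l,n,uv,z:print(l,px2w(n,*uv,z).round(4))
for l,X,Y in(("a",180,130),("b",146,216),("c",111,306)):p(l,"top",T(X,Y,135,185),.039)
for X,Y in((162,42),(378,108),(243,438),(35,360)):p("corner","top",T(X,Y,135,185),.045)
for l,X,Y in(("a",264,74),("b",199,66),("c",137,59)):p("s"+l,"side",S(X,Y,225,145),.045)
for X,Y in((97,38),(328,62),(297,134),(46,105)):p("scorner","side",S(X,Y,225,145),.045)
p("collar","top",T(202,162,315,205),.091);p("htop","top",T(222,143,315,205),.143)
p("collar","side",S(168,144,230,215),.091);p("htop","side",S(167,43,230,215),.143)
# fork: foot corners z=.008 , prongs ends
for X,Y in((65,214),(207,298)):p("foot","top",T(X,Y,315,205),.008)
for X,Y in((55,317),(231,386),(306,272)):p("foot","side",S(X,Y,230,215),.008)
for X,Y in((131,105),(73,160)):p("prongend","side",S(X,Y,230,215),.085)
for X,Y in((280,151),(236,211)):p("post","side",S(X,Y,230,215),.085)
E
```

```text
a [0.6389 0.2172 0.039 ]
b [0.5963 0.2305 0.039 ]
c [0.5524 0.2439 0.039 ]
corner [0.6811 0.2278 0.045 ]
corner [0.6505 0.1202 0.045 ]
corner [0.4913 0.1745 0.045 ]
corner [0.525  0.2764 0.045 ]
sa [0.6403 0.2063 0.045 ]
sb [0.5971 0.2206 0.045 ]
sc [0.5551 0.2335 0.045 ]
scorner [0.5271 0.2692 0.045 ]
scorner [0.6853 0.2231 0.045 ]
scorner [0.6548 0.1203 0.045 ]
scorner [0.4962 0.1674 0.045 ]
collar [ 0.5763 -0.218   0.091 ]
htop [ 0.5764 -0.2172  0.143 ]
collar [ 0.5768 -0.2215  0.091 ]
htop [ 0.5769 -0.2213  0.143 ]
foot [ 0.5623 -0.1655  0.008 ]
foot [ 0.5228 -0.2346  0.008 ]
foot [ 0.5253 -0.238   0.008 ]
foot [ 0.6006 -0.2821  0.008 ]
foot [ 0.6393 -0.2146  0.008 ]
prongend [ 0.5614 -0.1858  0.085 ]
prongend [ 0.5365 -0.223   0.085 ]
post [ 0.6245 -0.221   0.085 ]
post [ 0.6032 -0.2586  0.085 ]
```

Both cameras agree on the stylus to about 3 mm, putting it near (0.5766, -0.2197). The fork yaw is about -29° and the meter yaw about -107°. I'll move to above the stylus.

```bash
python3 -m crank '[[[0.5,0.4,0,0,0,0],[0.95,0.77,0,0,0,0],[0.95,0.77,0,0,0,0],[0.95,0.77,0,0,0,0],[0.95,0.77,0,0,0,0],[0.95,0.77,0,0,0,0],[0.95,0.77,0,0,0,0],[0.95,0.77,0,0,0,0],[0.95,0.77,0,0,0,0],[0.95,0.77,0,0,0,0],[0.95,0.77,0,0,0,0],[0.95,0.77,0,0,0,0],[0.95,0.77,0,0,0,0],[0.95,0.77,0,0,0,0],[0.95,0.77,0,0,0,0],[0.95,0.77,0,0,0,0],[0.95,0.77,0,0,0,0],[0.95,0.77,0,0,0,0],[0.5,0.4,0,0,0,0],[0,0,0,0,0,0]]]' 1 60; python3 -c "
from h import *
o=bot.get_obs();print(o['q'],o['ee_pos'])
print(px2w('top',330,282,.143),px2w('top',361,285,.143))"
```

```text
time: 1.77
ee_pos: [0.5782, -0.218, 0.2494]
tcp_rot: [-179.9, 0.0, 25.3]
wrist_force: [0.1, 1.0, -0.1]
opening: 0.0854
grasp_force: 0.0
[-2.06672891e+01  1.47183818e+01  2.10782653e+01  9.64246703e+01
  2.40057103e-02  1.34037352e+02] [ 0.57815457 -0.21797017  0.24936216]
[ 0.47286593 -0.15594931  0.143     ] [ 0.46796021 -0.22017616  0.143     ]
```

```bash
python3 -m crank '[[[-0.08,-0.08,0,0,0,0.87],[0,0,0,0,0,0.87],[0,0,0,0,0,0.87],[0,0,0,0,0,0.87],[0,0,0,0,0,0.87],[0,0,-0.8,0,0,0],[0,0,-0.8,0,0,0],[0,0,-0.8,0,0,0],[0,0,-0.8,0,0,0],[0,0,-0.8,0,0,0],[0,0,-0.8,0,0,0],[0,0,-0.8,0,0,0],[0,0,-0.6,0,0,0],[0,0,-0.4,0,0,0],[0,0,0,0,0,0]]]' 1 60; python3 - <<'E'
from h import *
a=[]
for n,(x,y) in(("top",(300,170)),("side",(210,165))):
    im=bot.camera(n)[:,:,::-1];a.append(cv2.resize(im[y:y+130,x:x+130],None,fx=3,fy=3,interpolation=cv2.INTER_CUBIC))
cv2.imwrite("pics/pre.png",np.hstack(a)); print(bot.get_obs()["q"])
E
```

```text
time: 3.02
ee_pos: [0.574, -0.2217, 0.1165]
tcp_rot: [-179.9, 0.0, 55.0]
wrist_force: [0.9, -0.4, 0.5]
opening: 0.0851
grasp_force: 0.0
[-2.11014495e+01  1.34413002e+01  5.10158814e+00  8.16484681e+01
  8.61075935e-04  1.03861581e+02]
```

View pics/pre.png

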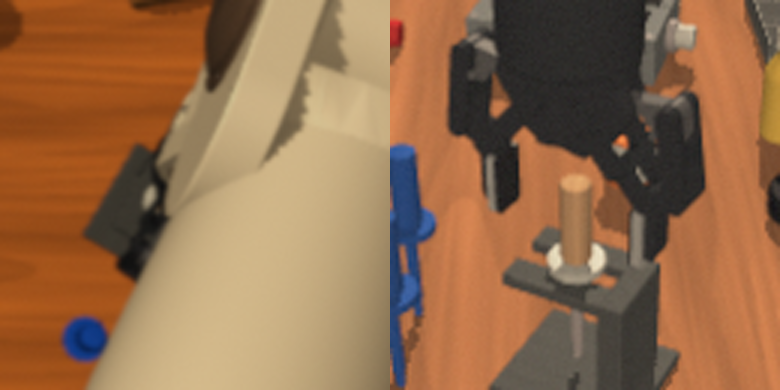

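The fingers straddle the handle: their midpoint is at crop (574,235), and the handle is at (575,180–265). I'll close, with a small correction first.

```bash
python3 -m crank '[[[0.1,0.05,0,0,0,0],[0,0,0,0,0,0],[0,0,0,0,0,0]]]' 1 60; python3 -m crank '[[[0,0,0,0,0,0],[0,0,0,0,0,0],[0,0,0,0,0,0],[0,0,0,0,0,0],[0,0,0,0,0,0],[0,0,0,0,0,0],[0,0,0,0,0,0],[0,0,0,0,0,0],[0,0,0,0,0,0],[0,0,0,0,0,0],[0,0,0,0,0,0],[0,0,0,0,0,0]]]' 0 60
```

```text
time: 3.37
ee_pos: [0.5775, -0.2207, 0.1191]
tcp_rot: [179.9, -0.0, 55.1]
wrist_force: [-0.4, -0.5, -0.2]
opening: 0.0855
grasp_force: 0.0
time: 4.37
ee_pos: [0.5771, -0.2207, 0.1183]
tcp_rot: [180.0, -0.0, 55.0]
wrist_force: [-0.4, -0.4, 0.5]
opening: 0.0165
grasp_force: 58.4
```

```bash
python3 -m crank '[[[0,0,0.5,0,0,0],[0,0,0.9,0,0,0],[0,0,0.9,0,0,0],[0,0,0.9,0,0,0],[0,0,0.9,0,0,0],[0,0,0.9,0,0,0],[0.07,0.5,0,0,0,0],[0.14,0.95,0,0,0,0],[0.14,0.95,0,0,0,0],[0.14,0.95,0,0,0,0],[0.14,0.95,0,0,0,0],[0.14,0.95,0,0,0,0],[0.14,0.95,0,0,0,0],[0.14,0.95,0,0,0,0],[0.14,0.95,0,0,0,0],[0.14,0.95,0,0,0,0],[0.14,0.95,0,0,0,0],[0.14,0.95,0,0,0,0],[0.14,0.95,0,0,0,0],[0.14,0.95,0,0,0,0]]]' - 60;  python3 -m crank '[[[0.15,0.95,0,0,0,0],[0.15,0.95,0,0,0,0],[0.15,0.95,0,0,0,0],[0.15,0.95,0,0,0,0],[0.15,0.95,0,0,0,0],[0.15,0.95,0,0,0,0],[0.15,0.95,0,0,0,0],[0.15,0.95,0,0,0,0],[0.08,0.6,0,0,0,0],[0.05,0.4,0,0,0,0],[0,0,0,0,0,0],[0,0,0,0,0,0],[0,0,0,0,0,0]]]'
```

```text
time: 6.03
ee_pos: [0.6146, 0.0378, 0.2177]
tcp_rot: [-180.0, 0.0, 55.1]
wrist_force: [0.6, 0.7, -0.2]
opening: 0.0167
grasp_force: 58.6
time: 7.12
ee_pos: [0.6414, 0.2075, 0.2183]
tcp_rot: [180.0, 0.0, 55.0]
wrist_force: [-0.0, 0.0, -1.5]
opening: 0.0166
grasp_force: 58.6
```

```bash
python3 -m crank '[[[0,0.15,-0.5,0,0,0],[0,0,-0.8,0,0,0],[0,0,-0.8,0,0,0],[0,0,-0.4,0,0,0],[0,0,0,0,0,0],[0,0,0,0,0,0],[0,0,0,0,0,0]]]';python3 - <<'E'
from h import *
im=bot.camera("side")[:,:,::-1];s=im[110:200,225:325];cv2.imwrite("pics/hov.png",cv2.resize(s,None,fx=6,fy=6,interpolation=cv2.INTER_CUBIC))
im=bot.camera("top")[:,:,::-1];cv2.imwrite("pics/hovt.png",cv2.resize(im[165:285,105:235],None,fx=5,fy=5,interpolation=cv2.INTER_CUBIC))
p=bot.get_obs()["ee_pos"];print(p)
tip=p-[0,0,.103];print("tip px crop",[(w2px("side",tip+[0,0,h])-[225,110]+.5)*6-.5 for h in(0,.014,.07)])
for y,n in((.045,"a"),(0,"b"),(-.045,"c")):
    for c in((.587,.1997),(.5909,.195)):
        w=np.array([c[0]+.0089+y*.955,c[1]+.0287-y*.297,.045]);print(n,w,(w2px("side",w)-[225,110]+.5)*6-.5)
E
```

```text
time: 7.7
ee_pos: [0.6417, 0.2112, 0.1693]
tcp_rot: [180.0, -0.1, 55.0]
wrist_force: [0.2, 0.5, -0.1]
opening: 0.0165
grasp_force: 58.6
[0.64189804 0.21134325 0.16953639]
tip px crop [array([399.84461528, 272.54050827]), array([400.36729132, 243.61106781]), array([402.51155797, 123.92389984])]
a [0.638875 0.215035 0.045   ] [391.76917001 312.83467198]
a [0.642775 0.210335 0.045   ] [401.16091026 317.23373951]
b [0.5959 0.2284 0.045 ] [295.45901918 301.83458352]
b [0.5998 0.2237 0.045 ] [304.41983858 306.1445188 ]
c [0.552925 0.241765 0.045   ] [200.887933   291.13646442]
c [0.556825 0.237065 0.045   ] [209.42194987 295.35816601]
```

View pics/hov.png

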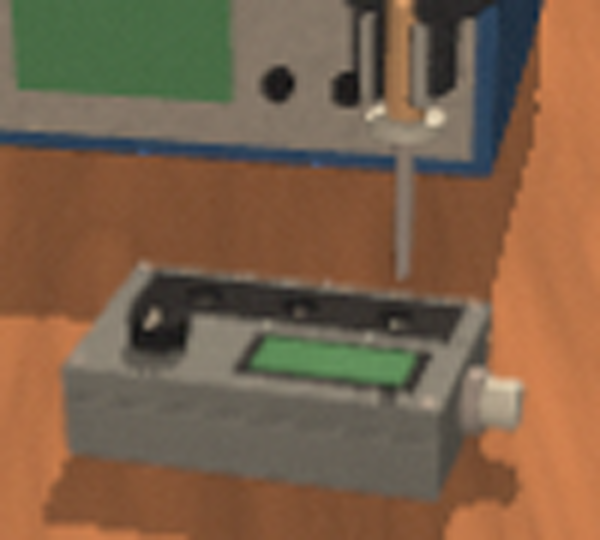

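View pics/hovt.png

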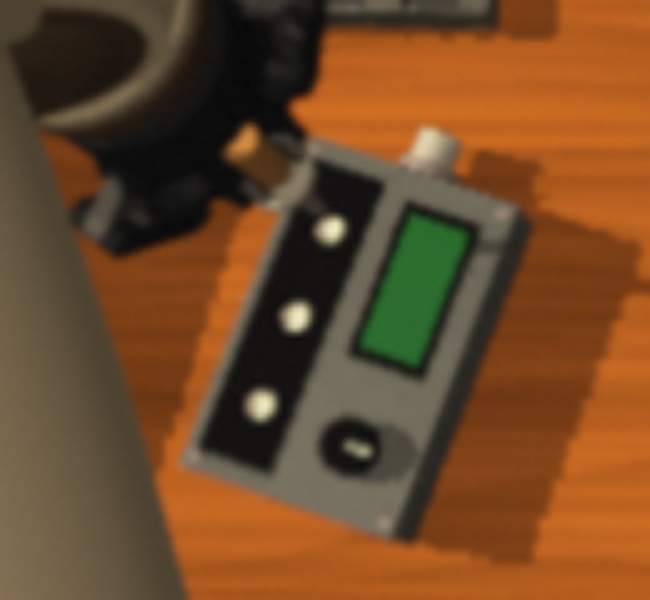

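The side crop shows the tip at (402,279) above well a at (398,321). The top crop shows the shaft ending near (326,216), pointing at key a at (331,229). I'll compare these with the predicted pixels to get the camera bias.

```bash
python3 - <<'E'
from h import *
p=bot.get_obs()["ee_pos"];tip=p-[0,0,.103]
f=lambda X:(w2px("top",X)-[105,165]+.5)*5-.5
for n,h in(("tip",0),("tip14",.014),("collarbot",.07),("collartop",.076),("htop",.128)):print(n,f(tip+[0,0,h]))
print("keypred under tip",f([tip[0],tip[1],.039]))
for d in([.005,0,0],[0,.005,0]):print(f(np.array([tip[0],tip[1],.039])+d))
# triangulated: key offset using observed key px
print(px2w("top",(331.5/5)+104.5,(229.5/5)+164.5,.039))
im=bot.camera("top")[:,:,::-1];cv2.imwrite("pics/z.png",cv2.resize(im[185:225,150:190],None,fx=14,fy=14,interpolation=cv2.INTER_CUBIC))
E
```

```text
tip [326.63444335 211.2252223 ]
tip14 [318.22009134 204.37280968]
collarbot [281.94670534 174.81101885]
collartop [277.79123141 171.42215569]
htop [239.30592646 140.0143207 ]
keypred under tip [342.49496175 224.13645155]
[343.29229862 214.07580794]
[332.32168374 223.92115733]
[0.63936746 0.21679208 0.039     ]
```

View pics/z.png

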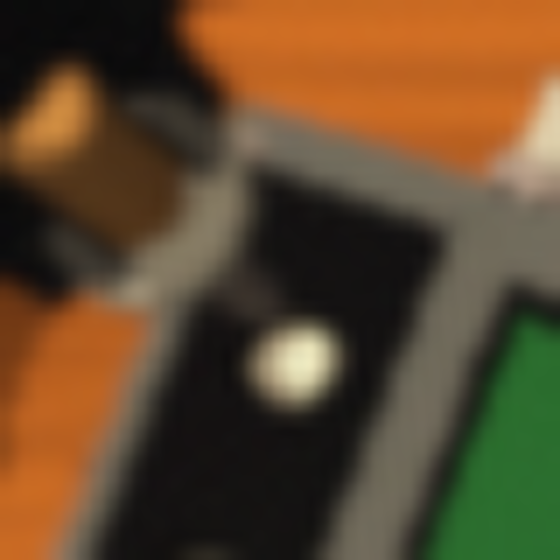

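Top and side together put key a at about (0.6398, 0.2155). I'll shift by (-2, +4.3) mm and lower carefully.

```bash
python3 -m crank '[[[-0.1,0.22,0,0,0,0],[0,0,0,0,0,0],[0,0,0,0,0,0]]]'; python3 -m crank '[[[0,0,-0.3,0,0,0],[0,0,-0.3,0,0,0],[0,0,-0.3,0,0,0],[0,0,-0.2,0,0,0],[0,0,-0.1,0,0,0],[0,0,0,0,0,0],[0,0,0,0,0,0],[0,0,0,0,0,0]]]'
```

```text
time: 8.1
ee_pos: [0.6394, 0.2161, 0.1685]
tcp_rot: [180.0, -0.0, 55.1]
wrist_force: [1.0, 0.2, -1.3]
opening: 0.0171
grasp_force: 58.6
time: 8.77
ee_pos: [0.6396, 0.2157, 0.1446]
tcp_rot: [180.0, -0.0, 55.0]
wrist_force: [-0.5, 0.3, -1.5]
opening: 0.0167
grasp_force: 58.6
```

```bash
python3 -m crank '[[[0,0,-0.1,0,0,0],[0,0,0,0,0,0],[0,0,0,0,0,0]]]';python3 -m crank '[[[0,0,-0.1,0,0,0],[0,0,0,0,0,0],[0,0,0,0,0,0]]]'
```

```text
time: 9.02
ee_pos: [0.6395, 0.2157, 0.1423]
tcp_rot: [180.0, -0.0, 55.1]
wrist_force: [0.1, -0.4, -0.4]
opening: 0.0166
grasp_force: 58.6
time: 9.27
ee_pos: [0.6395, 0.2157, 0.1404]
tcp_rot: [180.0, -0.0, 55.0]
wrist_force: [-0.6, -0.2, 1.2]
opening: 0.0166
grasp_force: 58.7
```

The tip is already below the face with no rim contact, so it is inside the well.

```bash
python3 -m crank '[[[0,0,-0.1,0,0,0],[0,0,0,0,0,0],[0,0,0,0,0,0]]]';python3 -m crank '[[[0,0,-0.07,0,0,0],[0,0,0,0,0,0],[0,0,0,0,0,0]]]'
```

```text
time: 9.52
ee_pos: [0.6395, 0.2157, 0.1384]
tcp_rot: [180.0, -0.0, 55.0]
wrist_force: [0.6, 0.0, 2.8]
opening: 0.0166
grasp_force: 58.8
time: 9.77
ee_pos: [0.6395, 0.2157, 0.137]
tcp_rot: [180.0, -0.0, 55.0]
wrist_force: [-0.2, 0.8, 3.2]
opening: 0.0162
grasp_force: 58.8
```

```bash
python3 -m crank '[[[0,0,-0.05,0,0,0],[0,0,0,0,0,0],[0,0,0,0,0,0]]]';python3 -m crank '[[[0,0,-0.03,0,0,0],[0,0,0,0,0,0],[0,0,0,0,0,0],[0,0,0,0,0,0],[0,0,0,0,0,0]]]'
```

```text
time: 10.02
ee_pos: [0.6396, 0.2158, 0.1366]
tcp_rot: [180.0, -0.0, 55.1]
wrist_force: [-0.5, -0.1, 6.4]
opening: 0.0162
grasp_force: 59.4
time: 10.43
ee_pos: [0.6397, 0.2158, 0.1364]
tcp_rot: [180.0, -0.1, 55.0]
wrist_force: [-1.8, -0.2, 8.8]
opening: 0.0163
grasp_force: 59.6
```

Key a is bottomed at about 9 N and held. I'll lift, move to key c and lower into its well.

```bash
python3 -m crank '[[[0,0,0.4,0,0,0],[0,0,0.6,0,0,0],[0,0,0.6,0,0,0],[0,0,0,0,0,0],[-0.53,0.165,0,0,0,0],[-0.8,0.25,0,0,0,0],[-0.8,0.25,0,0,0,0],[-0.8,0.25,0,0,0,0],[-0.8,0.25,0,0,0,0],[-0.53,0.165,0,0,0,0],[0,0,0,0,0,0],[0,0,0,0,0,0],[0,0,0,0,0,0]]]'; python3 - <<'E'
from h import *
im=bot.camera("side")[:,:,::-1];a=cv2.resize(im[120:190,225:300],None,fx=5,fy=5,interpolation=cv2.INTER_CUBIC)
im=bot.camera("top")[:,:,::-1];b=cv2.resize(im[205:275,130:205],None,fx=5,fy=5,interpolation=cv2.INTER_CUBIC)
cv2.imwrite("pics/c.png",np.hstack([a,b]));print(bot.get_obs()["ee_pos"])
E
```

```text
time: 11.52
ee_pos: [0.5548, 0.2422, 0.1673]
tcp_rot: [180.0, -0.0, 55.0]
wrist_force: [0.6, 0.4, -0.8]
opening: 0.0163
grasp_force: 58.7
[0.55492396 0.24204163 0.16708074]
```

View pics/c.png

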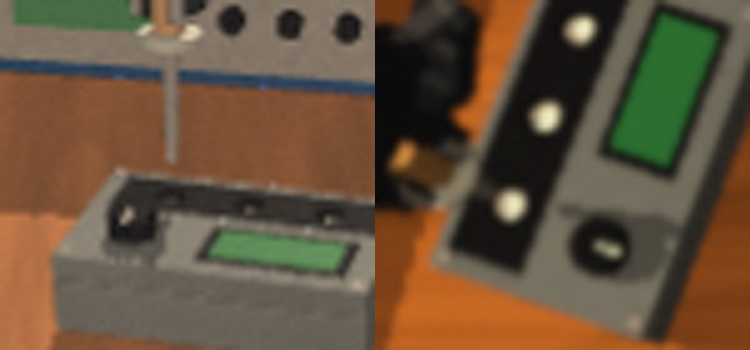

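The tip (172,160) is directly over well c (172,196) in the side crop, and all three keys are up. I'll press.

```bash
python3 -m crank '[[[-0.03,0,-0.3,0,0,0],[0,0,-0.3,0,0,0],[0,0,-0.3,0,0,0],[0,0,-0.15,0,0,0],[0,0,-0.1,0,0,0],[0,0,0,0,0,0],[0,0,0,0,0,0]]]'; python3 -m crank '[[[0,0,-0.1,0,0,0],[0,0,-0.05,0,0,0],[0,0,0,0,0,0],[0,0,0,0,0,0]]]'
```

```text
time: 12.2
ee_pos: [0.5536, 0.2423, 0.1443]
tcp_rot: [-180.0, 0.0, 55.1]
wrist_force: [0.3, 0.1, -1.5]
opening: 0.0166
grasp_force: 58.7
time: 12.53
ee_pos: [0.5538, 0.2424, 0.1416]
tcp_rot: [180.0, -0.0, 55.1]
wrist_force: [-0.1, -0.3, 1.2]
opening: 0.0165
grasp_force: 58.7
```

```bash
python3 -m crank '[[[0,0,-0.1,0,0,0],[0,0,-0.07,0,0,0],[0,0,0,0,0,0],[0,0,0,0,0,0]]]'; python3 -m crank '[[[0,0,-0.05,0,0,0],[0,0,-0.03,0,0,0],[0,0,0,0,0,0],[0,0,0,0,0,0]]]'
```

```text
time: 12.87
ee_pos: [0.5538, 0.2423, 0.138]
tcp_rot: [180.0, -0.0, 55.0]
wrist_force: [0.7, -0.2, 2.7]
opening: 0.0168
grasp_force: 58.7
time: 13.2
ee_pos: [0.5538, 0.2424, 0.1367]
tcp_rot: [180.0, -0.0, 55.1]
wrist_force: [1.3, 0.3, 5.2]
opening: 0.0168
grasp_force: 59.0
```

```bash
python3 -m crank '[[[0,0,-0.03,0,0,0],[0,0,0,0,0,0],[0,0,0,0,0,0],[0,0,0,0,0,0],[0,0,0,0,0,0],[0,0,0,0,0,0]]]'; python3 -m crank '[[[0,0,0.4,0,0,0],[0,0,0.8,0,0,0],[0,0,0.9,0,0,0],[0,0,0.9,0,0,0],[0,0,0.8,0,0,0],[0,0,0.3,0,0,0],[0,0,0,0,0,0],[0,0,0,0,0,0]]]'
```

```text
time: 13.7
ee_pos: [0.5539, 0.2424, 0.1365]
tcp_rot: [180.0, -0.1, 55.1]
wrist_force: [0.3, -0.5, 7.2]
opening: 0.0166
grasp_force: 59.5
time: 14.37
ee_pos: [0.5536, 0.2423, 0.2169]
tcp_rot: [-180.0, 0.0, 55.1]
wrist_force: [0.3, -0.3, -1.2]
opening: 0.0163
grasp_force: 58.7
```

```bash
python3 -m crank '[[[0.05,-0.5,0,0,0,0],[0.05,-0.95,0,0,0,0],[0.05,-0.95,0,0,0,0],[0.05,-0.95,0,0,0,0],[0.05,-0.95,0,0,0,0],[0.05,-0.95,0,0,0,0],[0.05,-0.95,0,0,0,0],[0.05,-0.95,0,0,0,0],[0.05,-0.95,0,0,0,0],[0.05,-0.95,0,0,0,0],[0.05,-0.95,0,0,0,0],[0.05,-0.95,0,0,0,0],[0.05,-0.95,0,0,0,0],[0.05,-0.95,0,0,0,0],[0.05,-0.95,0,0,0,0],[0.05,-0.95,0,0,0,0],[0.05,-0.95,0,0,0,0],[0.05,-0.95,0,0,0,0],[0.05,-0.95,0,0,0,0],[0.05,-0.95,0,0,0,0]]]';  python3 -m crank '[[[0.05,-0.95,0,0,0,0],[0.05,-0.95,0,0,0,0],[0.05,-0.95,0,0,0,0],[0.03,-0.95,0,0,0,0],[0,-0.5,0,0,0,0],[0,-0.3,0,0,0,0],[0,0,0,0,0,0],[0,0,0,0,0,0],[0,0,0,0,0,0]]]'
```

```text
time: 16.03
ee_pos: [0.5728, -0.1302, 0.2163]
tcp_rot: [-179.9, 0.0, 55.0]
wrist_force: [0.9, 1.1, -0.3]
opening: 0.0164
grasp_force: 58.7
time: 16.78
ee_pos: [0.5772, -0.2199, 0.2176]
tcp_rot: [-180.0, -0.0, 55.1]
wrist_force: [-0.3, 0.6, -0.2]
opening: 0.0164
grasp_force: 58.7
```

```bash
python3 -m crank '[[[0,-0.03,-0.5,0,0,0],[0,0,-0.6,0,0,0],[0,0,-0.6,0,0,0],[0,0,-0.6,0,0,0],[0,0,-0.6,0,0,0],[0,0,-0.6,0,0,0],[0,0,-0.6,0,0,0],[0,0,-0.4,0,0,0],[0,0,-0.25,0,0,0],[0,0,0,0,0,0],[0,0,0,0,0,0],[0,0,0,0,0,0]]]'; python3 -m crank '[[[0,0,-0.1,0,0,0],[0,0,0,0,0,0],[0,0,0,0,0,0],[0,0,0,0,0,0]]]'
```

```text
time: 17.78
ee_pos: [0.5776, -0.2215, 0.1234]
tcp_rot: [179.9, -0.0, 55.0]
wrist_force: [-0.6, 1.1, -0.1]
opening: 0.0166
grasp_force: 58.7
time: 18.12
ee_pos: [0.5774, -0.2213, 0.1209]
tcp_rot: [180.0, -0.0, 55.0]
wrist_force: [-0.1, 0.4, -1.3]
opening: 0.0165
grasp_force: 58.7
```

```bash
python3 -m crank '[[[0,0,-0.07,0,0,0],[0,0,0,0,0,0],[0,0,0,0,0,0],[0,0,0,0,0,0]]]'; python3 -m crank '[[[0,0,-0.05,0,0,0],[0,0,0,0,0,0],[0,0,0,0,0,0],[0,0,0,0,0,0]]]'
```

```text
time: 18.45
ee_pos: [0.5772, -0.2213, 0.1192]
tcp_rot: [-180.0, 0.0, 55.0]
wrist_force: [0.6, 1.2, -1.4]
opening: 0.0165
grasp_force: 58.7
time: 18.78
ee_pos: [0.5773, -0.2213, 0.1184]
tcp_rot: [180.0, -0.0, 55.1]
wrist_force: [-0.3, -0.3, -0.1]
opening: 0.0165
grasp_force: 58.8
```

```bash
python3 -m crank '[[[0,0,-0.03,0,0,0],[0,0,0,0,0,0],[0,0,0,0,0,0]]]'; python3 -m crank '[[[0,0,0,0,0,0],[0,0,0,0,0,0],[0,0,0,0,0,0],[0,0,0,0,0,0],[0,0,0,0,0,0],[0,0,0,0,0,0],[0,0,0,0,0,0],[0,0,0,0,0,0],[0,0,0,0,0,0],[0,0,0,0,0,0]]]' 1 20;  python3 -m crank '[[[0,0,0.3,0,0,0],[0,0,0.6,0,0,0],[0,0,0.8,0,0,0],[0,0,0.9,0,0,0],[0,0,0.9,0,0,0],[0,0,0.9,0,0,0],[0,0,0.9,0,0,0],[0,0,0.5,0,0,0],[0,0,0,0,0,0],[0,0,0,0,0,0],[0,0,0,0,0,0],[0,0,0,0,0,0]]]' 1
python3 - <<'E'
from h import *
im=bot.camera("side")[:,:,::-1];cv2.imwrite("pics/end.png",cv2.resize(im[110:320,190:390],None,fx=2.8,fy=2.8,interpolation=cv2.INTER_CUBIC))
E
```

```text
time: 19.03
ee_pos: [0.5774, -0.2213, 0.1183]
tcp_rot: [180.0, -0.0, 55.0]
wrist_force: [-1.3, 0.3, 5.1]
opening: 0.0161
grasp_force: 59.3
time: 19.87
ee_pos: [0.5773, -0.2213, 0.1177]
tcp_rot: [180.0, 0.0, 55.0]
wrist_force: [-0.2, -0.7, 0.0]
opening: 0.0855
grasp_force: 0.0
time: 20.87
ee_pos: [0.5769, -0.2212, 0.2324]
tcp_rot: [-179.9, 0.0, 55.0]
wrist_force: [-0.5, 0.2, -0.7]
opening: 0.0855
grasp_force: 0.0
```

View pics/end.png

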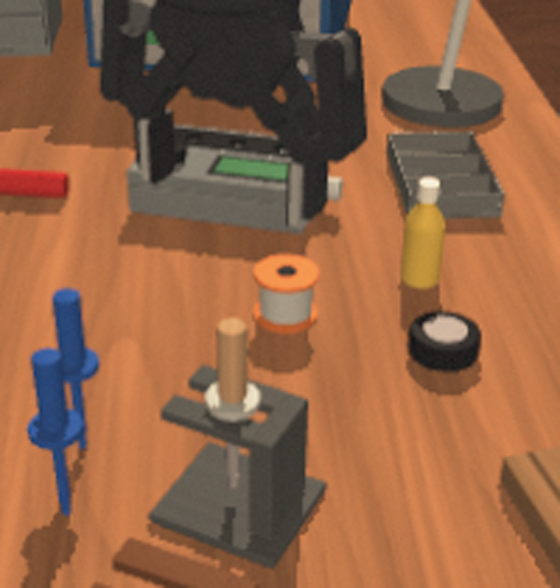

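The stylus hangs upright in the dark fork, with its collar on the prongs at (232,400). The gripper is clear, and the spool, bottle and tape are undisturbed.

```bash
python3 -c "
from workcell import bot
print(bot.job_done())"
```

```text
the job is handed in; nothing more can be done
None
```

I pressed the key next to the connector and then the far end key until each bottomed out, hung the stylus back upright in its fork, and handed the job in after about 21 s; it returned no verdict.

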